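# Feel the plate gap with a feeler blade and hold it there

### The job

Take the green-handled feeler gauge out of the grey holder block and slide its blade, upright and tip down, into the narrowing gap between the two metal plates of the blue stand, lying against the fixed plate, until it drags snugly between both plates: a clear drag, with the sprung plate pushed back about one and a half millimetres, but not forced down hard. Finish while still holding the gauge still at that depth with the gripper; leave the red gauge in the holder and the bottles and marker where they are.

Things in the scene. Friction and masses are not known exactly. Their poses are not given: they have to be found in the camera images.
- green_gauge: Feeler gauge with green handle, to be used, 60 to 130 g. Steel blade 24 wide (own x), 5 thick (y), 100 mm long, below a handle 30 wide (x), 16 thick (y), 50 mm tall. Origin: centre of the blade's tip; z up to the handle, which spans z = 100 to 150 mm. Stands tip down in either slot of the holder, axes along the holder's, up to 4 degrees of play.
- red_gauge: Feeler gauge with a red handle, not to be used; the same but its blade is 6.5 mm thick. Stands in the other slot. Origin at the tip, z up.
- holder: Grey plastic block 60 (x) x 160 (y) x 50 mm, fixed to the table, origin at the centre of its underside. Two slots from above, 26 mm (x) by 8 mm (y), 45 mm deep, centred at y = -55 and y = +55 mm; a gauge stands in each, its handle 55 to 105 mm above the block's top.
- stand: Blue stand fixed to the table: base 100 (x) x 140 (y) x 12 mm; origin at table height under the gap, 10 mm to the -y side of the base's centre. Carries two metal plates 60 mm wide in x, tops 110 mm above the table; the gap between them runs along x. A blue bracket 95 mm tall stands at y = +58 to +70 mm.
- fixed_plate: Upright rigid aluminium plate on the stand's -y side, 60 mm wide (x), 12 thick. Origin: middle of the top edge of its vertical working face; y (the stand's y) points from the face into the gap, z up. A screw has set this plate 0 to 2 mm back, differently each time, so the gap at the top is 10 to 12 mm.
- press_face: Sprung plate on the stand's +y side, 60 mm wide. Origin: middle of its working face's top edge, at y = 10 mm in the stand's frame at rest. The face leans: the gap narrows 0.15 mm per mm of depth, over 65 mm. The 5 mm blade lying on the fixed plate meets it 33 to 47 mm deep, then pushes it to +y: spring 3000 N/m, no preload; 1.5 mm = 10 mm deeper = 4.5 N squeeze, roughly 5 N drag.
- dropper_a: Small amber dropper bottle, 33 mm diameter, 102 mm tall, loose bystander. Origin at the centre of its underside.
- dropper_b: Another small amber dropper bottle, same size, loose bystander. Origin at the centre of its underside.
- marker_black: White marker with a black cap, 135 mm long, 17 mm thick, lying loose on the table; bystander. Origin at the centre of its underside, length along y.

How it is judged (in metres and radians):
On the way, in this order (a step that is already met when the one before it is completed fails the run):
1. the green gauge is lifted clear of the holder in the gripper (height (world z) of green_gauge above 0.06 m and contact force between the fingers and green_gauge above 1 N), for 0.2 s.
2. the blade's tip has entered the gap between the plates from above, gauge upright (z of green_gauge in the frame of fixed_plate between -0.06 and -0.01 m and x of green_gauge in the frame of fixed_plate between -0.018 and 0.018 m and y of green_gauge in the frame of fixed_plate between 0 and 0.012 m and angle between green_gauge's own z axis and vertical below 0.15 rad), for 0.1 s.
At the end, for the whole second after the job is handed in: Gripper holds the green gauge (over 2 N), upright (0.1 rad), still; tip 30-80 mm below the plates' tops, within 18 mm of the middle, over 0.5 N on both plates, sprung plate pushed back 0.7-2.8 mm. Red gauge in its slot (15 mm, 0.15 rad), bottles and marker within 30 mm of their starts (contact force between the fingers and green_gauge above 2 N and y of press_face in the frame of stand between 0.0107 and 0.0128 m and contact force between green_gauge and fixed_plate above 0.5 N and contact force between green_gauge and press_face above 0.5 N and z of green_gauge in the frame of fixed_plate between -0.08 and -0.03 m and x of green_gauge in the frame of fixed_plate between -0.018 and 0.018 m and y of green_gauge in the frame of fixed_plate between 0 and 0.008 m and angle between green_gauge's own z axis and vertical below 0.1 rad and linear speed of green_gauge below 0.01 m/s and distance of red_gauge from where it was at the start of the episode below 0.015 m and angle between red_gauge's own z axis and vertical below 0.15 rad and distance of each of dropper_a, dropper_b, marker_black from where it was at the start of the episode below 0.03 m); the arm keeps its last pose, push and grip.
It fails at once if the blade is forced: over 30 N on a plate (contact force between green_gauge and press_face above 30 N or contact force between green_gauge and fixed_plate above 30 N).
It fails at once if the red gauge is pulled out of its slot or a bottle is tipped over (height (world z) of red_gauge above 0.03 m or angle between any of dropper_a, dropper_b's own z axis and vertical above 0.5 rad).
It also fails if it takes over 48 s, if anything falls off the work surface, if the arm or the gripper's body presses on something with over 40 N, if the wrist force passes 120 N, or if a joint passes its speed limit or range.

### The arm

A 7-joint arm with a two-finger parallel gripper is mounted at the origin on a cart in front of the work surface, level with it; the furniture and walls round the work are solid. World frame = base frame: x ahead of the robot, y to its left, z up, the work surface at z = 0. Lengths are in mm, angles in rad, forces in N, time in s.
With the tool pointing down it reaches from about 425 to 825 mm from the base axis. Payload 3.6 kg.
Tool frame: the origin (TCP) lies midway between the tips of the shut fingers; the grasp point (between the pads) lies 19 mm behind it (bot.grip_point_offset is the distance from the TCP to the grasp point, in mm); z points along the fingers, y is the line along which they close (so a half turn about z gives the same grasp; the last joint's range is limited). The gripper opens to 85 mm and grips with 20 to 120 N. Pads are 22 mm wide; open, the fingers measure 114 mm over their backs; the gripper's body (76 mm by 85 mm) begins 54 mm behind the grasp point. The pads swing forward as they close: fully open they stand 13 mm farther back than shut.
Start: joints at [-1.341, 0.615, -0.013, 1.423, 0.008, 1.103, -0.04], TCP at [164.429, 628.827, 194.297] pointing down, gripper open.
Joint ranges: [-3.12, 3.12], [-0.3, 2.06], [-1.34, 1.32], [0.26, 2.42], [-1.36, 4.5], [0.01, 1.98], [-2.84, 2.84]. Speed limits (rad/s): [2.79, 2.79, 3.14, 3.14, 3.14, 3.14, 3.14].

### API

Orientations are given as [roll, pitch, yaw] about the fixed x, y, z axes, in that order (R = Rz(yaw) Ry(pitch) Rx(roll)).
In Python, from bench import bot, eoat, optics, order gives the robot as it stands. The module is installed in compiled form; this text tells all that it offers. Calls block until the motion is done:
- bot.movep(position, orientation): joint-space move of the TCP to a pose.
- bot.move_l(position, rate=150, attitude=None): straight line of the TCP; attitude=None keeps the orientation; rate is the mean speed in mm/s.
- bot.goto_joints(angles): joint-space move.
- eoat.move_gripper(opening, newtons=None): finger opening in mm; newtons is the grip in N (None keeps the last); returns when the fingers have stopped.
- bot.hold(seconds).
- bot.solve_ik(position, orientation): joint angles nearest the present ones, or None.
- bot.get_obs(): the state.
- optics.capture(name): name is "scene" or "top"; returns (picture, depth): 420x560x3 uint8, red, green, blue; 420x560 float32, mm along the optical axis (not along the pixel's ray), 0 where there is no reading.
- optics.calibration(name): a dict with "camera_matrix" (3x3 intrinsics, pixels), "R" (3x3) and "t" (3): a world point X has camera coordinates R X + t. Camera axes: x right, y down, z forward; pixel columns grow to the right and rows downward; lengths in mm; the calibration is good to about 2 mm. A picture is of the moment at which its call begins. calibration takes no time and is no camera call.
A pose or a line that the arm cannot do raises bot.MotionError and nothing moves.
- order.hand_in(): hands the job in; it is judged then, once.
Trained networks look in the newest picture that a camera, given by its name, has taken for a name from the list of things; names that differ only in an ending like _2 or _b are one class to them, and where a whole thing is asked for, a point or a joint stands for the part that bears it (a point fixed in the world has none). Each returns a list of dicts, best first, with "p" (0 to 1); they miss things now and then, are a little off and sometimes report something else, mostly with a low value. They report only what shows in the picture. A call takes as long as a camera call.
- optics.spot_in(camera, name): "location" ([column, row] in pixels, amid what is visible of it).
- optics.cut_out(camera, name): "region" (420x560 bool, what is visible of it) and "location" ([column, row] in pixels, amid what is visible of it).
The state is a dict: "clock": time; "joint_pos": joint angles; "qd": joint speeds; "effort": joint torques, N m; "position": TCP position; "eef_rot": TCP orientation; "contact_force": force on the tool from outside, world axes, zero at the start; "moment": the same for the moment, N m; "width": finger opening in mm; "grip_force": force on a finger pad.
Only numpy, scipy, OpenCV 4.12 (cv2) and the standard library are available. Lean on these libraries where they do the work, as an engineer would, in place of code of your own. Each camera call takes 0.05 s, during which the arm holds its last target. There are 200 camera calls.

## Working session

There is one attempt and no reset: what is moved stays moved. The work goes in short steps, each a Python script; the robot and the scene stay as the last script left them, time stands still between calls to the robot, and variables do not carry over. Pictures are saved under pics/ and viewed, at most 10 in all, crops included, and the job is handed in when it is done.

```bash
mkdir -p pics
cat > h.py <<'E'
from bench import bot, eoat, optics, order
import numpy as np, cv2
def save(n,im): cv2.imwrite('pics/'+n+'.png',im[:,:,::-1])
def world(cam,d,mask):
    c=optics.calibration(cam);K=np.array(c['camera_matrix']);R=np.array(c['R']);t=np.array(c['t'])
    v,u=np.nonzero(mask&(d>0));z=d[v,u]
    P=np.c_[(u-K[0,2])/K[0,0]*z,(v-K[1,2])/K[1,1]*z,z]
    return (P-t)@R
E
python3 - <<'E'
from h import *
print({k:np.round(v,3) if not np.isscalar(v) else v for k,v in bot.get_obs().items()})
ims=[]
for c in('scene','top'):
    im,d=optics.capture(c);save(c+'0',im);np.savez(c+'0',im=im,d=d)
    k=optics.calibration(c);print(c,np.round(-np.array(k['R']).T@np.array(k['t'])),k['camera_matrix'][0])
    for n in('green_gauge','red_gauge','holder','stand','fixed_plate','press_face','dropper_a','marker_black'):
        for r in optics.cut_out(c,n)[:2]:
            m=r['region'];P=world(c,d,m)
            if len(P): print(c,n,round(r['p'],2),np.round(r['location']),m.sum(),np.round(np.percentile(P,[3,50,97],axis=0)).tolist())
E
```

```text
{'clock': 0.0, 'joint_pos': array([-1.342,  0.616, -0.013,  1.425,  0.008,  1.103, -0.04 ]), 'qd': array([-0.002,  0.   , -0.001,  0.   , -0.   , -0.002,  0.001]), 'effort': array([ 0.0000e+00, -4.6922e+01,  2.5900e-01, -1.7103e+01,  1.0000e-02,
        9.0000e-03,  0.0000e+00]), 'position': array([164.197, 628.004, 193.112]), 'eef_rot': array([-3.139,  0.   ,  2.886]), 'contact_force': array([-0.373, -0.489,  0.04 ]), 'moment': array([-0.006, -0.009, -0.059]), 'grip_force': 0.0, 'width': 85.17240744755337}
scene [177. 561. 728.] [406.54936275   0.         277.48320968]
scene green_gauge 0.79 [332. 160.] 317 [[515.0, -250.0, 54.0], [528.0, -242.0, 120.0], [543.0, -235.0, 155.0]]
scene red_gauge 0.91 [302. 179.] 373 [[555.0, -282.0, 0.0], [567.0, -140.0, 116.0], [635.0, -133.0, 155.0]]
scene red_gauge 0.15 [333. 161.] 380 [[516.0, -359.0, -0.0], [530.0, -243.0, 112.0], [586.0, -235.0, 155.0]]
scene holder 0.77 [313. 196.] 1547 [[498.0, -258.0, 2.0], [541.0, -180.0, 45.0], [598.0, -114.0, 51.0]]
scene stand 0.72 [246. 263.] 2936 [[513.0, 36.0, 2.0], [560.0, 103.0, 24.0], [624.0, 159.0,
[... 931 characters left out ...]
er 0.88 [345. 218.] 1736 [[502.0, -258.0, 2.0], [546.0, -192.0, 50.0], [594.0, -119.0, 54.0]]
top stand 0.83 [228. 205.] 2364 [[515.0, 25.0, 9.0], [563.0, 88.0, 25.0], [619.0, 154.0, 111.0]]
top fixed_plate 0.77 [239. 212.] 595 [[536.0, 38.0, 16.0], [556.0, 66.0, 47.0], [588.0, 90.0, 112.0]]
top press_face 0.66 [221. 200.] 303 [[543.0, 79.0, 60.0], [572.0, 95.0, 94.0], [600.0, 114.0, 112.0]]
top dropper_a 0.53 [152. 176.] 265 [[636.0, 266.0, 9.0], [646.0, 276.0, 60.0], [662.0, 292.0, 99.0]]
top dropper_a 0.48 [147. 243.] 262 [[461.0, 268.0, 2.0], [474.0, 277.0, 60.0], [491.0, 294.0, 99.0]]
top marker_black 0.47 [148. 242.] 258 [[461.0, 268.0, 6.0], [474.0, 277.0, 61.0], [491.0, 294.0, 99.0]]
```

Run:
```python
from h import *
for c in('scene','top'):
    z=np.load(c+'0.npz');d=z['d'];P=world(c,d,np.ones_like(d,bool))
    def box(n,lo,hi,x0,x1,y0,y1):
        q=P[(P[:,2]>lo)&(P[:,2]<hi)&(P[:,0]>x0)&(P[:,0]<x1)&(P[:,1]>y0)&(P[:,1]<y1)]
        (ce,s,a)=cv2.minAreaRect(q[:,:2].astype(np.float32));print(c,n,len(q),np.round(ce,1),np.round(s,1),round(a,1),'z',np.round(np.median(q[:,2]),1),'med',np.round(np.median(q,0)[:2],1))
        return q
    box('green',148,162,490,560,-270,-215)
    box('red',148,162,530,600,-165,-115)
    box('holder',44,56,450,650,-300,-80)
    box('base',8,16,450,680,0,180)
    q=box('plates',105,115,500,640,20,130)
    box('bracket',90,99,500,660,50,180)
    np.save(c+'_plates',q)
ims=[cv2.resize(np.load(c+'0.npz')['im'][y:y+220,x:x+300],None,fx=2.6,fy=2.6,interpolation=cv2.INTER_CUBIC)for c,x,y in(('top',130,130),)]
save('topcrop',ims[0])
```

```text
scene green 58 [ 529.2 -244.8] [16.8 28.4] 65.2 z 153.4 med [ 528.6 -243.4]
scene red 65 [ 568.3 -142.7] [17.5 28.1] 64.8 z 153.8 med [ 566.8 -140.7]
scene holder 841 [ 550.1 -195.1] [161.1  63.9] 68.8 z 49.5 med [ 548.3 -190.9]
scene base 1173 [609.8  74.6] [140.4 185.3] 67.9 z 11.8 med [554.5 103.4]
scene plates 222 [568.6  83.7] [29.9 62.1] 67.8 z 109.4 med [566.2  83.5]
scene bracket 250 [581.1 109.8] [80.8 71.7] 72.1 z 94.5 med [577.6 134.7]
top green 112 [ 530.7 -246.2] [16.2 30.4] 68.4 z 154.9 med [ 529.7 -245.4]
top red 104 [ 570.4 -143.8] [15.7 30.5] 69.9 z 154.6 med [ 569.7 -143.2]
top holder 1422 [ 550.1 -194.9] [159.8  60.6] 69.2 z 50.1 med [ 549.3 -194. ]
top base 1041 [610.2  74.6] [139.  184.7] 68.3 z 12.2 med [552.4  84. ]
top plates 253 [568.3  83.7] [30. 60.] 68.5 z 109.7 med [567.7  82.2]
top bracket 210 [578.2 108. ] [82.6 69.2] 68.3 z 95.3 med [584.9 136.5]
```

View pics/topcrop.png

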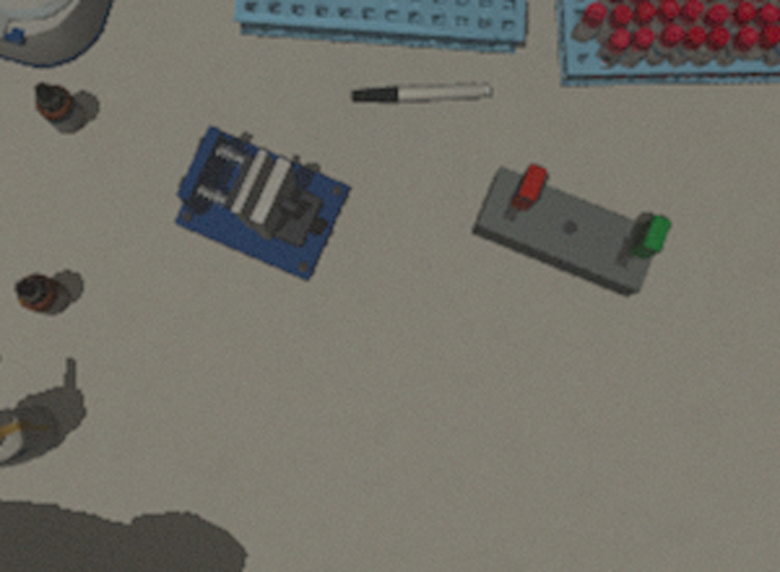

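View pics/scene0.png

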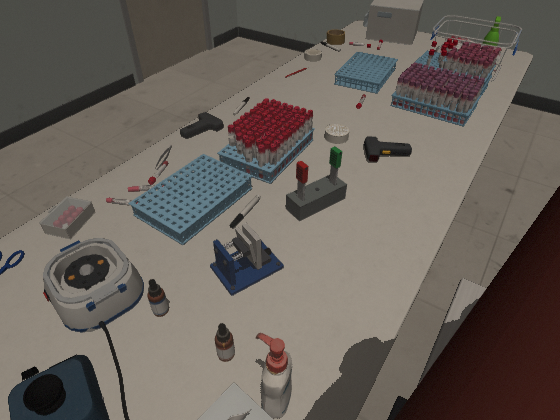

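Run:
```python
from h import *
a=np.deg2rad(-21.4);ex=np.array([np.cos(a),np.sin(a)]);ey=np.array([-np.sin(a),np.cos(a)])
for c in('scene','top'):
    q=np.load(c+'_plates.npy');x=q[:,:2]@ex;y=q[:,:2]@ey
    print(c,'x',np.round([x.min(),x.max()],1),np.histogram(y,bins=np.arange(np.floor(y.min()),y.max()+1))[0],round(y.min(),1))
    z=np.load(c+'0.npz');P=world(c,z['d'],np.ones_like(z['d'],bool))
    X=P[:,:2]@ex;Y=P[:,:2]@ey
    m=(abs(P[:,2]-12)<4)&(abs(X-x.mean())<60)&(abs(Y-y.mean())<110)
    print('base x',np.percentile(X[m],[1,99]).round(1),'y',np.percentile(Y[m],[1,99]).round(1))
for yaw in(-21.2,158.8):
    for p in([529.5,-245,113],[529.5,-245,300],[568,83,250],[568,83,150]):
        print(yaw,p,bot.solve_ik(p,[np.pi,0,np.deg2rad(yaw)]))
```

```text
scene x [467.7 529.7] [ 5 14 10  9  9  9 11 11 10 11 15 13  6  0  0  0  0  0  0  0  0  0  6 11
 11 11 12 10 13 11  4] 270.4
base x [448.6 546. ] y [224.1 361.8]
top x [468.6 528.6] [14 10 16  9 12  8 14 15 11 10 10 12  5  0  0  0  0  0  0  0  0  3 17 11
 12 11 15 10 11 12  5] 270.3
base x [449.1 547.6] y [223.6 359. ]
-21.2 [529.5, -245, 113] [-0.2066823   0.87316493  1.13240406  1.73980311 -0.87581352  1.12770981
 -0.73217157]
-21.2 [529.5, -245, 300] [-0.21457259  0.63041224  1.13556801  1.47100495 -0.5729576   1.40319127
 -0.99965867]
-21.2 [568, 83, 250] [-0.8089988   0.66378746  1.13537382  1.58624466 -0.61934813  1.29531983
 -1.52095094]
-21.2 [568, 83, 150] [-0.79932538  0.80009254  1.13343953  1.72677569 -0.79230344  1.1501029
 -1.36786145]
158.8 [529.5, -245, 113] [ 0.1765145   0.62246072  0.35263324  1.72818665 -0.27391898  0.83962675
  1.85330034]
158.8 [529.5, -245, 300] [-0.09909028  0.53014845  0.84763717  1.46779856 -0.40164664  1.32415441
  1.97899958]
158.8 [568, 83, 250] [-0.33064437  0.45166058  0.22844688  1.57192755 -0.10947859  1.13057669
  1.12316533]
158.8 [568, 83, 150] [-0.26685331  0.5449851   0.13045387  1.71052739 -0.08677237  0.89169858
  1.10024273]
```

Run:
```python
from h import *
o=[np.pi,0,np.deg2rad(158.8)]
bot.move_l([164,628,290],rate=250)
eoat.move_gripper(50,40)
bot.movep([530,-245,250],o)
bot.move_l([530,-245,114],rate=120)
s=bot.get_obs();print(s['clock'],s['position'],s['contact_force'],s['eef_rot'])
im,d=optics.capture('scene');save('pre',cv2.resize(im[90:260,220:450],None,fx=3,fy=3))
```

```text
6.4667 [ 530.46555338 -245.52262324  114.79913457] [-0.19060743  0.07469283 -0.7327034 ] [-3.14124697e+00  1.67329200e-03  2.77150759e+00]
```

View pics/pre.png

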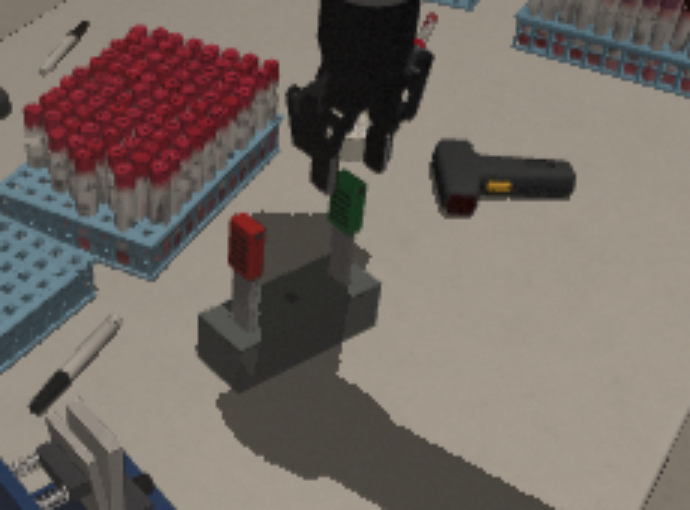

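Run:
```python
from h import *
k=optics.calibration('scene');K,R,t=[np.array(k[n]) for n in('camera_matrix','R','t')]
e=np.array([.362,.932,0])
for n,p in(('handle top',[530,-245,155]),('tcp',[530.5,-245.5,115]),('f+',np.array([530.5,-245.5,127])+25*e),('f-',np.array([530.5,-245.5,127])-25*e)):
    q=K@(R@p+t);q=q[:2]/q[2];print(n,((q-[220,90])*3).round())
im,d=optics.capture('scene');P=world('scene',d,d>0)
m=(abs(P[:,0]-530)<70)&(abs(P[:,1]+245)<70)&(P[:,2]>100)
for z in range(100,260,10):
    q=P[m&(P[:,2]>=z)&(P[:,2]<z+10)];print(z,len(q),np.percentile(q,[5,50,95],axis=0)[:,:2].round().tolist() if len(q) else '')
im,d=optics.capture('top');save('pretop',cv2.resize(im[160:280,300:460],None,fx=4,fy=4))
```

```text
handle top [348. 178.]
tcp [343. 216.]
f+ [322. 214.]
f- [366. 195.]
100 19 [[516.0, -248.0], [528.0, -241.0], [542.0, -236.0]]
110 35 [[516.0, -247.0], [526.0, -240.0], [543.0, -235.0]]
120 36 [[516.0, -246.0], [526.0, -241.0], [542.0, -234.0]]
130 40 [[515.0, -246.0], [523.0, -240.0], [541.0, -235.0]]
140 30 [[516.0, -246.0], [526.0, -239.0], [537.0, -235.0]]
150 64 [[515.0, -270.0], [527.0, -245.0], [539.0, -215.0]]
160 56 [[509.0, -273.0], [530.0, -264.0], [547.0, -209.0]]
170 60 [[509.0, -273.0], [530.0, -218.0], [547.0, -208.0]]
180 63 [[509.0, -274.0], [529.0, -264.0], [545.0, -207.0]]
190 49 [[507.0, -274.0], [522.0, -268.0], [538.0, -205.0]]
200 117 [[500.0, -290.0], [529.0, -220.0], [555.0, -190.0]]
210 104 [[499.0, -299.0], [528.0, -219.0], [558.0, -187.0]]
220 148 [[499.0, -294.0], [525.0, -224.0], [555.0, -187.0]]
230 142 [[499.0, -295.0], [520.0, -227.0], [555.0, -184.0]]
240 145 [[498.0, -296.0], [522.0, -220.0], [555.0, -181.0]]
250 245 [[499.0, -298.0], [523.0, -223.0], [558.0, -181.0]]
```

View pics/pretop.png

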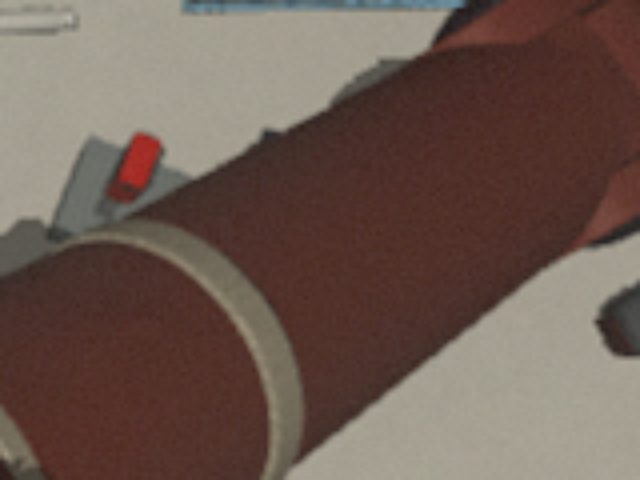

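Run:
```python
from h import *
s=bot.get_obs();print(s['position'],s['joint_pos'].round(3) if hasattr(s['joint_pos'],'round') else s['joint_pos'],s['width'])
bot.move_l([530,-245,98],rate=60)
s=bot.get_obs();print(s['clock'],s['position'],s['contact_force'],s['width'])
im,d=optics.capture('scene');P=world('scene',d,d>0)
m=(abs(P[:,0]-530)<70)&(abs(P[:,1]+245)<70)&(P[:,2]>100)
for z in range(100,200,10):
    q=P[m&(P[:,2]>=z)&(P[:,2]<z+10)];print(z,len(q),np.percentile(q,[5,50,95],axis=0)[:,:2].round().tolist() if len(q) else '')
save('pre2',cv2.resize(im[90:260,220:450],None,fx=3,fy=3))
```

```text
[ 530.40762587 -245.30137437  114.71427538] [-0.086  0.734  0.83   1.733 -0.644  0.967  2.199] 49.64068677864478
7.0333 [ 529.6633923  -244.74792215   97.34531686] [-0.5389374  -0.65227171  0.25846988] 49.90680803455113
100 19 [[517.0, -246.0], [525.0, -242.0], [542.0, -238.0]]
110 35 [[516.0, -247.0], [527.0, -240.0], [543.0, -235.0]]
120 29 [[516.0, -246.0], [522.0, -238.0], [536.0, -235.0]]
130 41 [[514.0, -266.0], [521.0, -239.0], [537.0, -217.0]]
140 85 [[509.0, -271.0], [526.0, -240.0], [543.0, -210.0]]
150 100 [[509.0, -273.0], [528.0, -243.0], [545.0, -208.0]]
160 58 [[509.0, -272.0], [528.0, -264.0], [545.0, -207.0]]
170 52 [[507.0, -273.0], [523.0, -267.0], [538.0, -207.0]]
180 97 [[501.0, -286.0], [529.0, -218.0], [553.0, -190.0]]
190 103 [[499.0, -295.0], [529.0, -217.0], [556.0, -189.0]]
```

View pics/pre2.png

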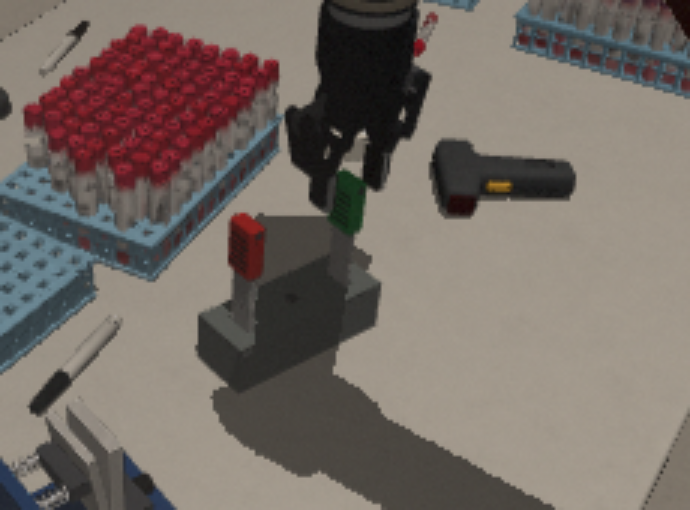

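Run:
```python
from h import *
bot.move_l([529.8,-245,88],rate=60)
print(bot.get_obs()['contact_force'])
eoat.move_gripper(0,50)
s=bot.get_obs();print(s['clock'],s['position'],s['contact_force'],s['width'],s['grip_force'])
im,d=optics.capture('scene')
bot.move_l([529.8,-245,108],rate=40)
im,d=optics.capture('scene')
save('lift',cv2.resize(im[90:260,220:450],None,fx=3,fy=3))
s=bot.get_obs();print(s['clock'],s['position'],s['contact_force'],s['width'],s['grip_force'],s['eef_rot'])
for n in('green_gauge','red_gauge'):
    for r in optics.cut_out('scene',n)[:1]:
        print(n,r['p'],np.percentile(world('scene',d,r['region']),[3,50,97],axis=0).round().tolist())
```

```text
[-0.53416358 -0.26203664 -0.57264635]
7.8 [ 529.93600653 -245.43277744   88.34498598] [ 0.55263697 -0.58390041  0.98482183] 15.517612426689363 50.49360930919647
8.55 [ 529.75383824 -244.88589364  107.92844078] [-0.36066566 -0.14635744 -0.90302194] 15.562256040763113 50.347833037376404 [ 3.14151444e+00 -1.46834726e-04  2.77171220e+00]
green_gauge 0.62 [[516.0, -250.0, 51.0], [525.0, -242.0, 107.0], [542.0, -232.0, 172.0]]
red_gauge 0.54 [[555.0, -298.0, 0.0], [567.0, -140.0, 116.0], [636.0, -132.0, 155.0]]
```

View pics/lift.png

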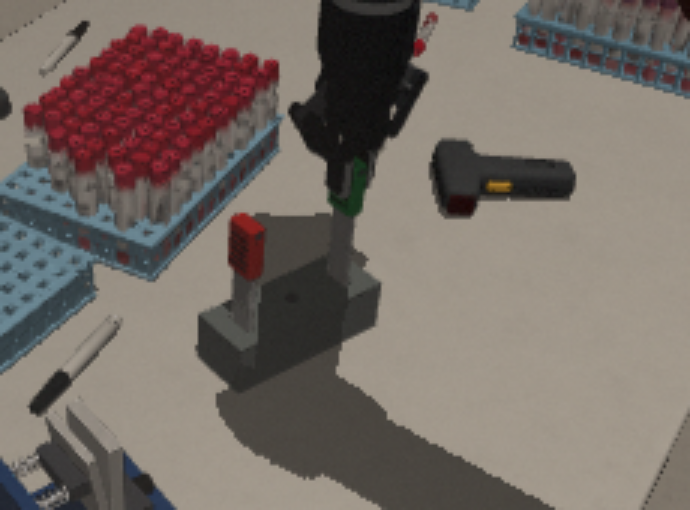

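```bash
cat >> h.py <<'E'
A=np.deg2rad(-21.4);EX=np.array([np.cos(A),np.sin(A)]);EY=np.array([-np.sin(A),np.cos(A)])
O=[np.pi,0,A+np.pi]
def W(X,Y,z): return [*(X*EX+Y*EY),z]
def st():
    s=bot.get_obs();p=np.array(s['position']);f=np.array(s['contact_force'])
    return round(s['clock'],2),np.round([p[:2]@EX,p[:2]@EY,p[2]],2),np.round([f[:2]@EX,f[:2]@EY,f[2]],2),round(s['grip_force'],1),round(s['width'],2)
E
python3 - <<'E'
from h import *
bot.move_l([529.8,-245,265],rate=150)
bot.movep(W(498.7,287.2,265),O)
bot.move_l(W(498.7,287.2,209),rate=100)
bot.hold(0.3)
print(st(),bot.get_obs()['eef_rot'])
k=optics.calibration('scene')
for c in('scene','top'):
    im,d=optics.capture(c);P=world(c,d,d>0);x=P[:,:2]@EX;y=P[:,:2]@EY
    for n,m in(('blade',(P[:,2]>124)&(P[:,2]<158)&(abs(x-499)<22)&(abs(y-287)<22)),('handle',(P[:,2]>166)&(P[:,2]<220)&(abs(x-499)<22)&(abs(y-287)<14)),('plates',(P[:,2]>106)&(P[:,2]<114)&(abs(x-499)<35)&(abs(y-287)<20))):
        if m.sum()>3: print(c,n,m.sum(),'x',np.percentile(x[m],[3,50,97]).round(1),'y',np.percentile(y[m],[3,50,97]).round(1),'zmin',P[m,2].min().round())
    np.savez(c+'1',im=im,d=d)
    if c=='scene':save('above',cv2.resize(im[170:300,180:320],None,fx=4.5,fy=4.5,interpolation=cv2.INTER_CUBIC))
E
```

```text
(12.12, array([498.96, 287.32, 209.51]), array([-0.54,  0.12, -0.76]), 50.3, 15.03) [3.14104488e+00 8.36528351e-04 2.76825458e+00]
scene blade 79 x [487.2 496.7 510.6] y [285.2 288.7 289.7] zmin 126.0
scene handle 155 x [487.1 495.5 510. ] y [285.  289.1 290.1] zmin 167.0
scene plates 174 x [470.1 492.4 524.1] y [271.  282.3 299.6] zmin 106.0
top blade 30 x [487.9 497.4 510.3] y [284.6 285.1 289.1] zmin 126.0
top handle 25 x [488.  491.4 503.1] y [284.8 285.4 288.4] zmin 168.0
top plates 167 x [469.8 488.1 518.3] y [270.8 277.8 299.2] zmin 106.0
```

View pics/above.png

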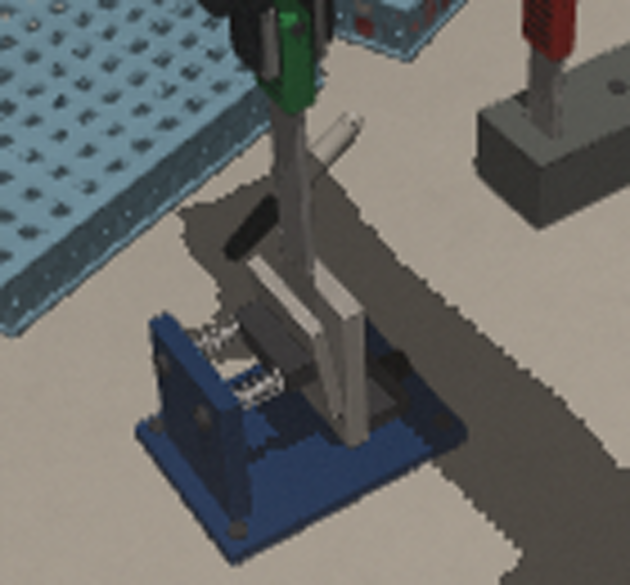

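Run:
```python
from h import *
for z in(200,194,188,180,175):
    bot.move_l(W(498.7,287.2,z),rate=25);s=st();print(s)
    if abs(s[2][2])>6 or abs(s[2][1])>6: print('STOP');raise SystemExit
bot.hold(.3);b=st()[2];print('base',b)
y=287.2
while y>281:
    y-=.4;bot.move_l(W(498.7,y,175),rate=10);bot.hold(.1);s=st();print(round(y,1),s[1],s[2])
    if s[2][1]-b[1]>2.5: break
```

```text
(12.72, array([498.63, 287.17, 199.81]), array([ 0.11,  0.04, -0.93]), 50.3, 15.32)
(13.12, array([498.53, 287.21, 193.78]), array([-0.1 , -0.23, -0.79]), 50.3, 15.11)
(13.51, array([498.56, 287.19, 187.79]), array([ 0.1 ,  0.07, -1.63]), 50.3, 14.8)
(13.97, array([498.61, 287.16, 179.84]), array([-0.07,  0.32, -1.02]), 50.3, 14.83)
(14.32, array([498.54, 287.19, 174.79]), array([-0.64,  0.11,  0.08]), 50.3, 15.55)
base [-0.14  0.32 -1.5 ]
286.8 [498.7  286.79 175.02] [-0.32 -0.69 -0.13]
286.4 [498.71 286.41 175.02] [-0.14  0.84 -1.11]
286.0 [498.72 285.96 175.  ] [-0.66  0.42 -1.59]
285.6 [498.7  285.59 175.01] [ 1.19  0.82 -0.63]
285.2 [498.72 285.2  175.01] [-0.07 -0.68 -0.78]
284.8 [498.68 284.93 174.99] [-0.8   0.43 -0.55]
284.4 [498.66 284.79 175.  ] [ 0.01  0.66 -0.84]
284.0 [498.65 284.55 175.01] [ 0.74  1.11 -0.55]
283.6 [498.67 284.29 175.02] [ 0.61  2.73 -1.94]
283.2 [498.64 284.05 175.02] [ 0.23  4.78 -2.94]
```

Run:
```python
from h import *
def avg(n=6):
    v=[];
    for _ in range(n): bot.hold(.02);v.append(st()[2])
    return np.mean(v,0).round(2)
bot.move_l(W(498.7,284.7,175),rate=10);b=avg();print('base',b,st()[1])
z=175
while z>138:
    z-=2 if z>162 else 1
    bot.move_l(W(498.7,284.7,z),rate=12);f=avg(4);s=st();print(z,s[1],f)
    if f[2]-b[2]>3.2 or s[3]<30: break
print(s[0])
```

```text
base [-0.03  3.04 -1.2 ] [498.71 284.37 175.01]
173 [499.02 284.41 173.13] [ 0.19  3.12 -0.39]
171 [498.82 284.45 170.85] [ 1.1   2.68 -0.99]
169 [498.55 284.53 168.75] [ 0.13  2.24 -0.81]
167 [498.53 284.57 166.77] [ 0.26  1.96 -1.12]
165 [498.61 284.58 164.82] [ 0.39  1.93 -1.12]
163 [498.65 284.61 162.85] [ 0.46  1.8  -1.52]
161 [498.65 284.64 160.85] [ 0.32  1.87 -1.15]
160 [498.67 284.64 159.93] [ 0.57  1.14 -0.57]
159 [498.71 284.65 158.95] [ 0.44  1.72 -0.77]
158 [498.67 284.68 157.93] [ 0.62  1.84 -0.5 ]
157 [498.69 284.66 156.93] [ 0.44  1.38 -0.78]
156 [498.75 284.68 155.99] [ 0.66  1.5  -0.4 ]
155 [498.79 284.68 155.02] [ 0.51  1.32 -0.17]
154 [498.81 284.69 154.03] [0.48 1.68 1.06]
153 [498.82 284.65 153.03] [0.74 1.52 1.32]
152 [498.82 284.71 152.04] [0.09 2.02 1.95]
151 [498.81 284.7  151.05] [0.62 1.16 2.01]
24.38
```

Run:
```python
from h import *
def avg(n=6):
    v=[];
    for _ in range(n): bot.hold(.02);v.append(st()[2])
    return np.mean(v,0).round(2)
for z in(150,149,148,147,146.3):
    bot.move_l(W(498.7,284.7,z),rate=12);f=avg(5);print(z,st()[1],f)
bot.hold(.5);print(avg(12),st(),bot.get_obs()['eef_rot'])
q0=np.load('scene_plates.npy')
im,d=optics.capture('scene');P=world('scene',d,d>0);D0=np.load('scene0.npz')['d'];P0=world('scene',D0,D0>0)
for Q in(P0,P):
    x=Q[:,:2]@EX;y=Q[:,:2]@EY;m=(abs(Q[:,2]-110)<4)&(abs(abs(x-499)-24)<7)
    a=y[m&(y>287)&(y<306)];c=y[m&(y<286)&(y>265)];print('press',len(a),np.percentile(a,[5,50,95]).round(2),a.mean().round(2),'fixed',c.mean().round(2))
    h=(Q[:,2]>115)&(Q[:,2]<160)&(abs(x-499)<22)&(abs(y-287)<14)
    if h.sum()>10: print('blade slope dy/dz,',np.polyfit(Q[h,2],y[h],1),'dx/dz',np.polyfit(Q[h,2],x[h],1))
save('in',cv2.resize(im[170:300,180:320],None,fx=4.5,fy=4.5,interpolation=cv2.INTER_CUBIC))
```

```text
150 [498.83 284.7  150.05] [0.59 1.64 2.99]
149 [498.79 284.69 149.02] [0.49 1.8  3.6 ]
148 [498.81 284.69 148.04] [0.7  1.45 4.  ]
147 [498.81 284.69 147.06] [0.15 1.1  4.06]
146.3 [498.85 284.69 146.45] [0.78 1.08 5.01]
[0.23 1.43 5.25] (26.74, array([498.82, 284.67, 146.41]), array([1.48, 1.54, 4.24]), 51.2, 15.47) [3.14154448e+00 2.45178563e-04 2.76805744e+00]
press 37 [292.69 296.26 299.57] 296.15 fixed 276.61
press 40 [294.69 298.36 301.16] 297.99 fixed 277.11
blade slope dy/dz, [1.55376820e-03 2.85931922e+02] dx/dz [-8.61333210e-02  5.08184441e+02]
```

View pics/in.png

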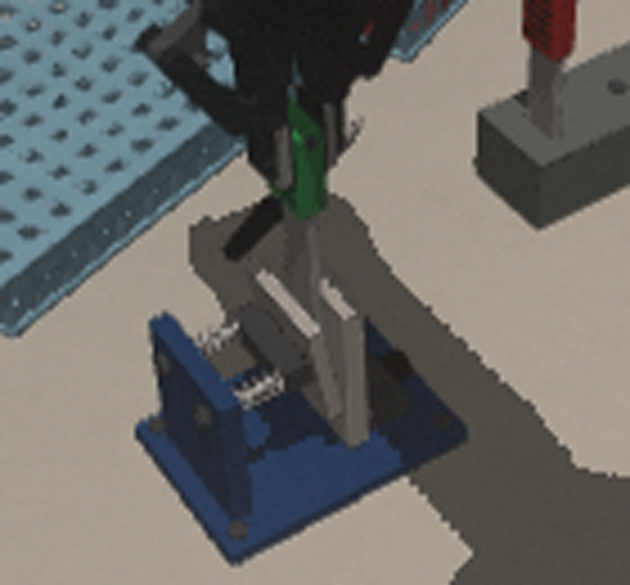

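Run:
```python
from h import *
im,d=optics.capture('scene')
for n,D,zs in(('above',np.load('scene1.npz')['d'],range(115,165,8)),('now',d,range(114,160,6))):
    P=world('scene',D,D>0);x=P[:,:2]@EX;y=P[:,:2]@EY
    for z in zs:
        m=(P[:,2]>=z)&(P[:,2]<z+8)&(abs(x-499)<24)&(abs(y-286)<5)
        if m.sum()>3: print(n,z,m.sum(),x[m].min().round(1),x[m].max().round(1),y[m].mean().round(1))
```

```text
above 123 10 488.6 513.1 287.9
above 131 21 486.2 512.6 288.4
above 139 20 487.6 510.0 288.2
above 147 20 487.0 509.4 288.3
above 155 20 487.9 512.0 288.6
above 163 23 486.4 511.3 288.8
now 114 22 487.0 513.3 286.3
now 120 22 487.0 510.7 286.1
now 126 20 488.2 511.6 286.1
now 132 21 488.2 511.6 286.1
now 138 19 487.8 510.2 286.1
now 144 20 487.9 509.1 286.2
now 150 13 488.7 507.3 286.7
now 156 5 486.8 490.9 285.0
```

```bash
python3 -c "
from h import *
print(st());print(order.hand_in())"
```

```text
(26.84, array([498.8 , 284.71, 146.42]), array([0.01, 1.88, 5.63]), 51.2, 15.18)
the job is handed in; nothing more can be done
None
```

I handed the job in at about 27 s of the 48 s allowed, but the hand-in call returned no verdict. The gripper is holding the green gauge upright and still at about 50 N, tip about 47 mm below the plates' tops, with roughly 6 N of drag and the sprung plate pushed back about 1.6 mm; I did not re-check the bottles or the marker with the cameras afterwards.

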